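# Check an airbrush tank's pressure with a stick gauge

### The job

Take the stick gauge from its bamboo rest, press its socket squarely down onto the air tank's tyre valve with a firm push (about 15 to 25 newtons, never more than 30) and hold it there a moment so that the pressure slides the scale rod out. Then lay the gauge back in the notches of its rest, rod still standing out for reading: do not touch the rod, and leave the other things on the table alone.

Things in the scene. Friction and masses are not known exactly. Their poses are not given: they have to be found in the camera images.
- gauge: Stick tyre gauge, 93 g, L-shaped, in its rest at the start, socket downward. Origin: centre of the open mouth of its socket; z up into the head, x along the tube. Below the head a round foot 17.6 mm across, 16 mm tall, holds the socket. Tube 11 mm square, its axis 30 mm above the mouth, from the head to x = 117 mm; the scale rod slides out of that end.
- head (a point): Where to grip the gauge: middle of its steel head, 28 mm above the mouth, right over the socket, same axes. The head is a flat-sided block 22 mm (x) by 18 mm (y), 16 to 40 mm above the mouth; grip it across y.
- seal (a point): Middle of the rubber seal at the bottom of the gauge's socket, 12 mm above the mouth. The mouth is a funnel 15.6 mm wide that narrows to a bore of 10.4 mm at 4 mm depth. A sprung pin 3.2 mm thick stands 6 mm down from the seal and yields upward.
- rod: White scale rod of the gauge, 6 mm by 4 mm, with black tick marks; slides out of the far end of the tube along x. Origin at its outer end. Stays where it is pushed to (light friction, 0.25 N).
- reading (a joint): How far the scale rod stands out, m; 0 at the start. Pushing the gauge down over the valve, its pin meets the valve core with the mouth 6 mm below the stem's rim; the push rises 2.5 N per mm to a plateau of 6 to 12 N (the tank's pressure, unknown) as the rod slides out to 11 to 28 mm; at 12 mm the seal meets the rim, nearly rigid. It seals and reads true above 13 N. The rod then stays out.
- tank: Fixed grey air tank, 100 mm across, 240 mm long, lying along its y on two feet; its shell's top is 112 mm above the table. Origin on the table under its centre, z up. On top: tyre valve at y = -70 mm; black handle, y = -15 to 60 mm, up to z = 162 mm; outlet cock at y = 82 mm, up to z = 147 mm. The gauge's tube has most room pointing along -y, away from the handle.
- valve (a point): Centre of the top of the tank's brass bung (26 mm across), 120 mm above the table. The valve stem stands upright on it: a brass tube 8 mm across over a rubber foot 13 mm across that ends 14 mm below the rim. How far the stem is pulled through differs each time: its rim is 20 to 28 mm above this point. Feel for it.
- rest: Fixed bamboo tool rest. Origin on the table under it, x along the tube. Base 94 mm (x -57 to 37) by 70 by 8 mm. Two rails across it, 8 mm thick, 51 mm high, at x = -43 and 20 mm; their notches are 29 mm wide at the top, 15.6 mm at the floor, which is 38.5 mm up. The gauge lies in both notches, head overhanging, its origin at (-70, 0, 14) mm, tube along +x.
- glue: Bystander: white glue bottle 42 mm across, 130 mm tall, origin under its centre.
- palette_knife: Bystander: wooden-handled palette knife, 185 mm long, lying along its x.
- airbrush: Bystander: steel airbrush, 165 mm long, 39 mm high, lying along its x.
- colour_pot: Bystander: lidded clear pot 47 mm across, 29 mm tall, origin under its centre.
There are look-alikes about, which are no part of the job. Of the things like the rest, leave any that is yellow; of the rest the larger one is meant. Several things have the shape of the tank; the one meant has the colours described above.

How it is judged (in metres and radians):
On the way:
1. the gauge is held squarely seated on the tank's tyre valve, pushed with 13 to 30 N, its rod out by more than 9 mm, for half a second (horizontal distance between gauge and valve below 0.004 m and z of gauge in the frame of valve below 0.018 m and angle between the z axis of gauge and the z axis of tank, either way round below 0.12 rad and contact force between gauge and tank between 13 and 30 N and value of joint reading above 0.009 m), for 0.5 s.
At the end, for the whole second after the job is handed in: The gauge lies at rest and released in both notches of its rest, socket downward (tilt under 0.1 rad), its socket within 12 mm of where it hung along the tube and 6 mm across, and the scale rod still stands out by more than 9 mm (value of joint reading above 0.009 m and x of gauge in the frame of rest between -0.082 and -0.058 m and y of gauge in the frame of rest between -0.006 and 0.006 m and z of gauge in the frame of rest between 0.011 and 0.0165 m and angle between gauge's own z axis and vertical below 0.1 rad and linear speed of gauge below 0.01 m/s); the robot touches nothing.
It fails at once if the valve is pushed with more than 30 N (contact force between gauge and tank above 30 N).
It fails at once if the scale rod is touched (contact force between rod and the fingers above 0.3 N or contact force between rod and the arm above 0.3 N or contact force between rod and tank above 0.3 N or contact force between rod and rest above 0.3 N).
It fails at once if another thing on the table is disturbed (moved by more than 20 mm, or the bottle tipped) (distance of any of glue, palette_knife, airbrush, colour_pot from where it was at the start of the episode above 0.02 m or angle between glue's own z axis and vertical above 0.4 rad).
It also fails if it takes over 67 s, if anything falls off the work surface, if the arm or the gripper's body presses on something with over 40 N, if the wrist force passes 120 N, or if a joint passes its speed limit or range.

### The arm

A 6-joint arm with a two-finger parallel gripper is mounted at the origin on the work surface. World frame = base frame: x ahead of the robot, y to its left, z up, the work surface at z = 0. Lengths are in m, angles in degrees, forces in N, time in s.
With the tool pointing down it reaches from about 0.4 to 0.825 m from the base axis. Payload 7 kg.
Tool frame: the origin (TCP) lies on the centre line of the jaws, within the pads' length; the fingertips stand 8 mm ahead of it and the grasp point (between the pads) lies 11 mm behind it (r.tcp_to_tips is the distance from the TCP to the fingertips, in m); z points along the fingers, y is the direction in which the jaws open and shut (so a half turn about z gives the same grasp; the last joint's range is limited). The gripper opens to 88 mm and grips with 3 to 60 N. Pads are 19 mm wide; open, the fingers measure 130 mm over their backs; the gripper's body (78 mm by 193 mm) begins 47 mm behind the grasp point.
Start: joints at [-47.091, 20.546, 0.682, 0, -70.136, -16.507], TCP at [0.3, -0.605, 0.235] pointing down, gripper open.
Joint ranges: [-176.03, 176.03], [-82.01, 121.73], [-58.28, 71.71], [-173.87, 95.51], [-174.79, -0.11], [-173.66, 173.66]. Speed limits (degrees/s): [136.94, 136.94, 172.46, 180, 180, 180].

### API

Orientations are given as [roll, pitch, yaw] about the fixed x, y, z axes, in that order (R = Rz(yaw) Ry(pitch) Rx(roll)).
In Python, from plant import r gives the robot as it stands.
- The arm moves only by the tool drive_tool, never from a script. Its argument "plan" is text: rows parted by semicolons, each of 4 numbers parted by spaces: the shift along the tool's x, y, z in cm, then the turn about the tool's z in rad. A call has 1 to 8 rows; each row is the pose to reach, as a shift and turn from the pose commanded when the call began, along the tool's axes at that moment; what a row does not reach only later rows make up. A row lasts 1/8 s, in which the tool goes at most 62.5 mm and 10.7 degrees, less where a joint would pass 70% of its speed; a pose out of reach is approached as far as the arm can. A call with a gripper value outside its range is refused whole. "fingers" is the closure, from -1 (fully open) to 1 (shut), set as the call begins (left out, the last holds). The fingers move at their own pace and stop on an object; "squeeze" is the grip in N (left out, the last holds). Time passes only in rows, so rows that repeat a pose let the fingers close. It gives the time, the measured TCP pose, the force and the opening at its end, in the units of the state.
- r.get_state(): the state, without advancing time (a new reading comes with each control period).
- r.capture(name): name is "side" or "top" or "wrist"; returns a dict with "frame" (420x560x3 uint8, red, green, blue), "fovy" (degrees; the focal length in pixels is half the picture's height over the tangent of half this angle, whatever the lens; pixels are square), "cx", "cy" (the principal point, pixels), "rvec" (rotation vector, rad) and "tvec" (3), from world to camera coordinates, as OpenCV has them. Camera axes: x right, y down, z forward; pixel columns grow to the right and rows downward; lengths in m; the calibration is good to about 2 mm. A picture is of the moment at which its call begins. There is no depth.
- r.close_job(): hands the job in, once; it reports no verdict.
The state is a dict: "time_s": time; "joints": joint angles; "qd": joint speeds; "joint_torque": joint torques, N m; "tcp_pos": TCP position; "eef_rot": TCP orientation; "contact_force": force on the tool from outside, world axes, zero at the start; "moment": the same for the moment, N m; "gripper_width": finger opening in m.
Only numpy, scipy, OpenCV 4.12 (cv2) and the standard library are available. Lean on these libraries where they do the work, as an engineer would, in place of code of your own. Each camera call takes 0.05 s, during which the arm holds its last target. There are 200 camera calls.

## Working session

There is one attempt and no reset: what is moved stays moved. The work goes in short steps, Python scripts to look and compute and a tool call to move; the robot and the scene stay as the last step left them, time stands still between calls to the robot, and variables do not carry over. Pictures are saved under pics/ and viewed, about 8 in all and at most 12, crops included, and the job is handed in when it is done.

Besides the shell and the picture viewer there is one more tool, called after "Request:" as name(argument=value, ...) on one line, values as JSON. drive_tool: Moves the arm, as the interface text tells. Its arguments: {"type":"object","properties":{"plan":{"type":"string"},"fingers":{"type":"number"},"squeeze":{"type":"number"}},"required":["plan"]}

```bash
mkdir -p pics
cat > h.py <<'E'
import numpy as np, cv2
from plant import r
def cap(n):
    c=r.capture(n); f=c["frame"]; h=f.shape[0]
    F=h/2/np.tan(np.radians(c["fovy"])/2)
    K=np.array([[F,0,c["cx"]],[0,F,c["cy"]],[0,0,1]])
    R=cv2.Rodrigues(np.array(c["rvec"],float))[0]; t=np.array(c["tvec"],float).reshape(3)
    return f,K,R,t
def ray(cam,u,v):
    f,K,R,t=cam; d=R.T@np.linalg.solve(K,[u,v,1.]); return -R.T@t,d
def onz(cam,u,v,z):
    o,d=ray(cam,u,v); return o+d*(z-o[2])/d[2]
def proj(cam,p):
    f,K,R,t=cam; q=K@(R@np.array(p)+t); return q[:2]/q[2]
def tri(c1,p1,c2,p2):
    o1,d1=ray(c1,*p1);o2,d2=ray(c2,*p2)
    s=np.linalg.lstsq(np.c_[d1,-d2],o2-o1,rcond=None)[0]
    a=o1+d1*s[0];b=o2+d2*s[1];return (a+b)/2,np.linalg.norm(a-b)
def save(f,n,s=1): cv2.imwrite("pics/"+n,cv2.resize(f[:,:,::-1],None,fx=s,fy=s,interpolation=cv2.INTER_CUBIC))
E
python3 - <<'E'
from h import *
import pickle
S={n:cap(n) for n in("top","side")}
pickle.dump(S,open("s0.pkl","wb"))
for n in S: save(S[n][0],n+"0.png",1.4); print(n,-S[n][2].T@S[n][3],S[n][2][2])
print(r.get_state())
E
```

```text
top [ 0.34366664 -0.02155591  1.51549155] [ 0.11689705 -0.00252044 -0.99314084]
side [0.22239679 1.02047955 0.87196984] [ 0.20029387 -0.7933011  -0.57493976]
{'time_s': 0.1, 'joints': array([-4.70928386e+01,  2.05882588e+01,  6.36953982e-01, -1.79245336e-02,
       -7.01347339e+01, -1.65073218e+01]), 'qd': array([-0.03206483, -0.15909923,  0.11655417,  0.01090434, -0.00442189,
        0.06005251]), 'joint_torque': array([-4.82321557e-03, -5.84161627e+01,  2.93748611e+01,  7.01576695e+00,
        1.00813323e-02, -7.14292037e-05]), 'tcp_pos': array([ 0.29991148, -0.6042246 ,  0.23368958]), 'eef_rot': array([ 1.79912719e+02, -8.29279787e-03, -1.53606258e+02]), 'contact_force': array([ 1.10508153, -0.34139671,  0.38327849]), 'moment': array([-0.02208061,  0.03312218,  0.0251806 ]), 'gripper_width': 0.08781498650641173}
```

View pics/top0.png

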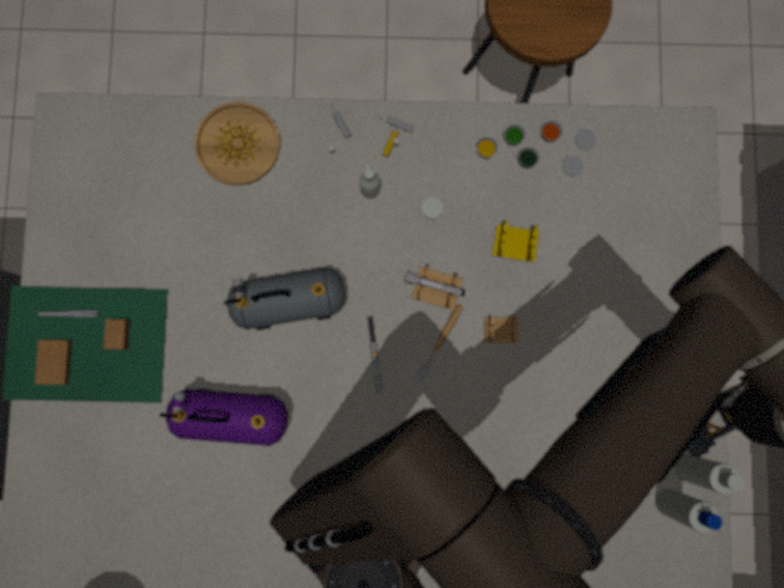

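View pics/side0.png

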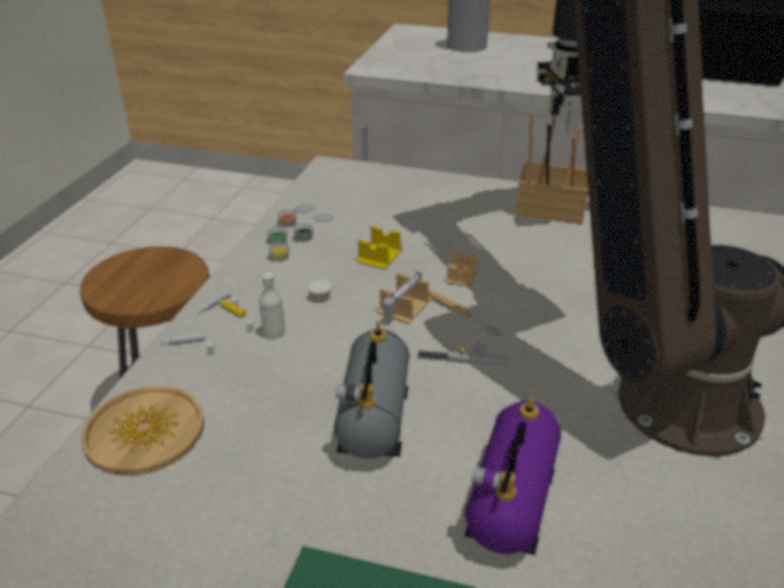

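Run:
```python
from h import *
import pickle
S=pickle.load(open("s0.pkl","rb"))
a=S["top"][0][155:255,150:350]; b=S["side"][0][180:300,220:360]
A=cv2.resize(a,(800,400),interpolation=cv2.INTER_CUBIC)
save(A,"topc.png")
T=S["top"]
for n,u,v,z in[("head",412,278,.054),("tubeend",464,292,.05),("valve",318,289,.145),("cock",240,300,.14),("rail2",437,286,.008),("tankL",237,303,.06),("tankR",345,290,.06)]: print(n,onz(T,u/1.4,v/1.4,z).round(4))
hsv=cv2.cvtColor(S["top"][0],cv2.COLOR_RGB2HSV)
m=cv2.inRange(hsv,(15,120,60),(30,255,255))
n,l,s,c=cv2.connectedComponentsWithStats(m)
for i in range(1,n):
  if s[i,4]>8: print(s[i],c[i].round(1))
```

```text
head [ 0.5462 -0.0797  0.054 ]
tubeend [ 0.52   -0.1874  0.05  ]
valve [0.5083 0.1046 0.145 ]
cock [0.4843 0.2547 0.14  ]
rail2 [ 0.5366 -0.1348  0.008 ]
tankL [0.4862 0.2766 0.06  ]
tankR [0.5177 0.0572 0.06  ]
[349   0  26  17 124] [360.    7.1]
[372   0  23  13  68] [381.1   5.2]
[394   0  11   8  21] [398.7   3.1]
[405   0  12   7  25] [410.9   3. ]
[414   0   9   3  12] [417.9   0.8]
[400   0  36  19 171] [419.3   9.9]
[390   6  10  10  30] [394.2  10.1]
[354  11  28  27 123] [366.8  23.3]
[370  12   6   6  17] [371.9  15.1]
[388  13  22  27 150] [397.9  26.9]
[372  19  17  16  80] [379.6  27.5]
[407  18  23  22 113] [417.2  27.8]
[373  33  17   9  53] [381.6  37.3]
[390  32   6   5   9] [392.2  33.8]
[407  36   4   5   9] [408.3  38.2]
[396  39  11   4  13] [401.   41.1]
[ 140   74   59   57 2357] [168.9 102.2]
[274  93  10  19  74] [278.3 102.3]
[341 100  13  12 124] [347.  105.5]
[352 158  33  29 716] [368.  172.9]
[300 192  29  13 112] [313.8 198. ]
[223 202   9   9  62] [227.1 206.1]
[296 204  30  16 202] [310.5 211.4]
[169 212   8   8  47] [172.5 215.4]
[311 219  18  31  72] [319.6 233.5]
[347 227  23  18 267] [357.2 235.3]
[ 75 228  15  21 207] [ 81.8 238.4]
[ 25 243  24  31 482] [ 36.5 258. ]
[123 294   9   7  37] [127.2 296.8]
[180 297   9   9  58] [183.8 300.6]
```

View pics/topc.png

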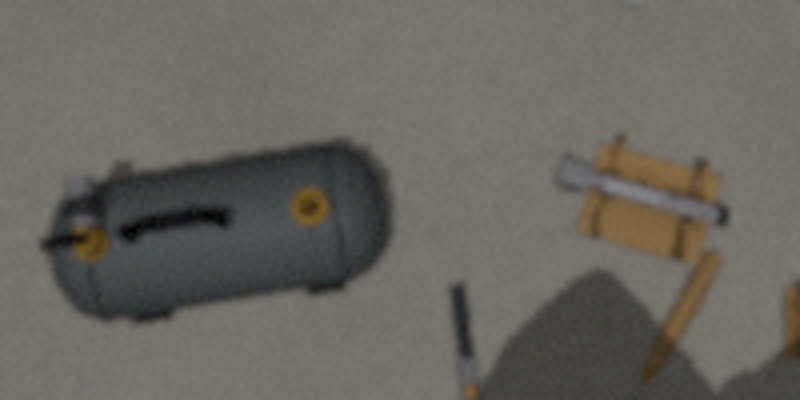

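```bash
cat >> h.py <<'E'
from scipy.spatial.transform import Rotation as Ro
def go(p,yaw=None):
    s=r.get_state(); R=Ro.from_euler("xyz",s["eef_rot"],degrees=True).as_matrix()
    d=R.T@(np.array(p)-s["tcp_pos"])*100
    w=0 if yaw is None else -np.radians((yaw-s["eef_rot"][2]+180)%360-180)
    print("shift cm",d.round(2),"turn",round(w,3),"| at",s["tcp_pos"].round(4),s["eef_rot"].round(2),"F",s["contact_force"].round(2),"w",round(s["gripper_width"],4),"t",round(s["time_s"],2))
E
python3 - <<'E'
from h import *
import pickle
T=pickle.load(open("s0.pkl","rb"))["top"]
h=onz(T,150+572/4,155+173/4,.054);e=onz(T,150+722/4,155+213/4,.0495);v=onz(T,227.3,206.3,.12);c=onz(T,172.5,215.4,.13)
yaw=np.degrees(np.arctan2(e[1]-h[1],e[0]-h[0]))
print(h,e,np.linalg.norm(h-e),yaw,v,c)
go([h[0],h[1],.17],yaw)
E
```

```text
[ 0.54709894 -0.07594087  0.054     ] [ 0.52095314 -0.18481294  0.0495    ] 0.11205793350112397 -103.50394312453341 [0.51169104 0.10650201 0.12      ] [0.48235338 0.25366337 0.13      ]
shift cm [-45.63  36.32   6.42] turn -0.874 | at [ 0.2999 -0.6042  0.2337] [ 1.7991e+02 -1.0000e-02 -1.5361e+02] F [ 1.11 -0.34  0.38] w 0.0878 t 0.1
```

Request:
drive_tool(plan="-4.6 3.6 0 -0.1; -9.2 7.2 0 -0.2; -13.8 10.8 0 -0.3; -18.4 14.4 0 -0.4; -23 18 0 -0.5; -27.6 21.6 0 -0.6; -32.2 25.2 0 -0.7; -36.8 28.8 0 -0.8", fingers=0.1)

```text
time_s: 1.1
tcp_pos: [0.502, -0.1811, 0.2345]
eef_rot: [180.0, 0.0, -107.6]
contact_force: [1.1, -0.6, -0.1]
gripper_width: 0.0391
```

```bash
python3 -c "
from h import *
go([.5471,-.0759,.17],-103.5)"
```

```text
shift cm [-11.39  -1.12   6.45] turn -0.071 | at [ 0.502  -0.1811  0.2345] [ 180.      0.   -107.56] F [ 1.14 -0.65 -0.12] w 0.0391 t 1.1
```

Request:
drive_tool(plan="-5 -0.5 2 -0.03; -9 -1 5 -0.07; -11.4 -1.1 6.4 -0.07; -11.4 -1.1 6.4 -0.07")

```text
time_s: 1.6
tcp_pos: [0.5464, -0.0765, 0.1689]
eef_rot: [179.8, -0.1, -103.6]
contact_force: [0.3, 0.2, 0.8]
gripper_width: 0.0395
```

Run:
```python
from h import *
import pickle
W=cap("wrist"); pickle.dump(W,open("w1.pkl","wb")); save(W[0],"w1.png",1.4)
print(-W[2].T@W[3],W[2][2],proj(W,[.5471,-.0759,.054])*1.4,proj(W,[.521,-.1848,.0495])*1.4)
go([.5471,-.0759,.17],-103.5)
```

```text
[ 0.52961551 -0.14848637  0.31856114] [ 0.06320546  0.27047002 -0.96065136] [389.73899536 294.06779048] [388.93845621  76.84232587]
shift cm [-0.15 -0.02 -0.02] turn -0.003 | at [ 0.5466 -0.0773  0.1698] [ 1.7990e+02 -5.0000e-02 -1.0367e+02] F [-0.89 -0.9  -0.57] w 0.0397 t 1.65
```

View pics/w1.png

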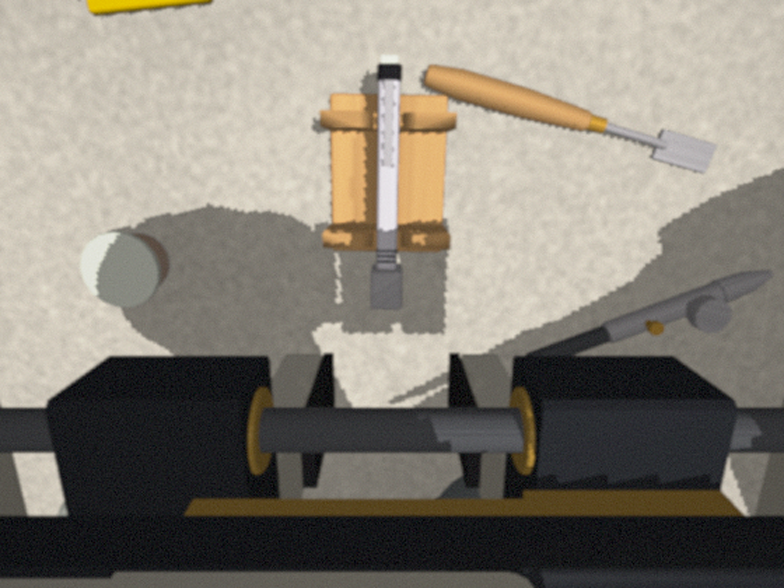

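Run:
```python
from h import *
import pickle
W=pickle.load(open("w1.pkl","rb"))
a=onz(W,386.5/1.4,308/1.4,.054);e=onz(W,389.5/1.4,75/1.4,.0495);l=onz(W,371/1.4,295/1.4,.054);q=onz(W,403/1.4,295/1.4,.054)
d=(e-a)[:2];L=np.linalg.norm(d);d/=L
print(a,e,L,np.degrees(np.arctan2(d[1],d[0])),"width",np.linalg.norm(l-q))
h=a[:2]+d*.011; print("head",h); go([*h,.031],np.degrees(np.arctan2(d[1],d[0])))
```

```text
[ 0.55078292 -0.06844632  0.054     ] [ 0.52052462 -0.18556104  0.0495    ] 0.12096040939393893 -104.48641334079417 width 0.017799097521406092
head [ 0.54803126 -0.0790966 ]
shift cm [ 0.13 -0.21 13.88] turn 0.014 | at [ 0.5466 -0.0773  0.1698] [ 1.7990e+02 -5.0000e-02 -1.0367e+02] F [-0.89 -0.9  -0.57] w 0.0397 t 1.65
```

Request:
drive_tool(plan="0.1 -0.2 4 0.014; 0.1 -0.2 8 0.014; 0.1 -0.2 11 0.014; 0.1 -0.2 13.9 0.014; 0.1 -0.2 13.9 0.014")

```text
time_s: 2.28
tcp_pos: [0.5471, -0.0803, 0.0304]
eef_rot: [179.8, -0.1, -104.6]
contact_force: [-0.3, 1.3, 0.8]
gripper_width: 0.039
```

Request:
drive_tool(plan="0 0 0 0; 0 0 0 0; 0 0 0 0; 0 0 0 0; 0 0 0 0", fingers=1, squeeze=55)

```text
time_s: 2.9
tcp_pos: [0.5493, -0.0792, 0.0327]
eef_rot: [-179.9, 0.0, -104.5]
contact_force: [-1.1, 1.1, 7.1]
gripper_width: 0.0179
```

```bash
python3 -c "
from h import *
go([.548,-.0791,.031],-104)"
```

```text
shift cm [0.03 0.13 0.17] turn -0.009 | at [ 0.5493 -0.0792  0.0327] [-1.7991e+02  2.0000e-02 -1.0452e+02] F [-1.12  1.13  7.07] w 0.0179 t 2.9
```

Request:
drive_tool(plan="0 0 -2 0; 0 0 -5 0; 0 0 -10 0; 0 0 -15 0; 0 0 -18 0; 0 0 -18 0; 0 0 -18 0")

```text
time_s: 3.78
tcp_pos: [0.548, -0.0791, 0.2109]
eef_rot: [179.9, 0.0, -104.6]
contact_force: [-0.1, 0.5, -1.7]
gripper_width: 0.0175
```

Run:
```python
from h import *
go([.5117,.1065,.21],-104.5)
```

```text
shift cm [-17.05   8.18   0.1 ] turn -0.001 | at [ 0.548  -0.0791  0.2109] [ 1.7994e+02  1.0000e-02 -1.0457e+02] F [-0.11  0.52 -1.75] w 0.0175 t 3.77
```

Request:
drive_tool(plan="-5 1 0 0; -10 2 0 0; -15 3 0 0; -19 4 0 0; -21 4 0 0; -21 4 0 0; -21 4 0 0; -21 4 0 0")

```text
time_s: 4.78
tcp_pos: [0.5626, 0.133, 0.2114]
eef_rot: [180.0, -0.0, -104.6]
contact_force: [-0.2, 0.4, -1.0]
gripper_width: 0.0175
```

Run:
```python
from h import *
import pickle
W=cap("wrist");Sd=cap("side");T=cap("top"); pickle.dump((W,T,Sd),open("w2.pkl","wb")); save(W[0],"w2.png",1.4)
s=r.get_state()
R=Ro.from_euler("xyz",s["eef_rot"],degrees=True).as_matrix()
for x in (0,.06,.117):
  print(proj(W,s["tcp_pos"]+R@[x,0,.017-.030-.0055])*1.4)
print(proj(W,[.5117,.1065,.12])*1.4,proj(W,[.5117,.1065,.144])*1.4)
go([.5117,.1065,.21],-104.5)
```

```text
[391.38953292 415.74272282]
[391.35054715 211.23101728]
[391.30291233 -38.65190297]
[478.32245268 229.79187644] [487.57055608 237.80886672]
shift cm [3.88 4.26 0.17] turn -0.002 | at [0.5627 0.1333 0.2117] [-1.7999e+02  1.0000e-02 -1.0461e+02] F [ 0.36  0.29 -1.18] w 0.0177 t 4.92
```

View pics/w2.png

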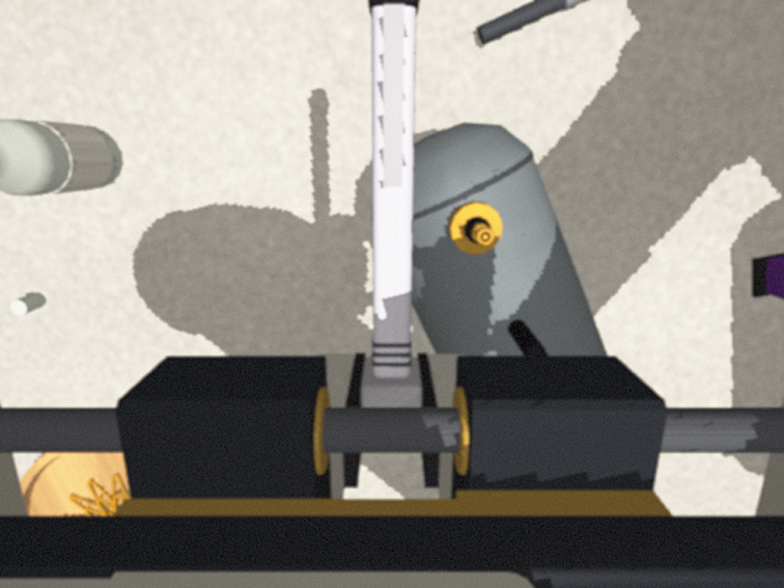

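Run:
```python
from h import *
import pickle
W,T,Sd=pickle.load(open("w2.pkl","rb"))
b=onz(W,476/1.4,228/1.4,.12); m=onz(W,486/1.4,237/1.4,.144); print(b,m)
s=r.get_state();R=Ro.from_euler("xyz",s["eef_rot"],degrees=True).as_matrix()
for x in(.011,.0,-.011): print(x,proj(W,s["tcp_pos"]+R@[x,0,.017-.040])*1.4)
g=W[0][240:300,270:290].mean(1).mean(1); print(g.round(0).tolist())
go([*(b+m)[:2]/2,.185],-104.6)
```

```text
[0.51261618 0.10535603 0.12      ] [0.5122987  0.10597234 0.144     ]
0.011 [391.4050057  388.90419327]
0.0 [391.41119676 423.70930915]
-0.011 [391.41712656 457.04566647]
[160.0, 159.0, 160.0, 159.0, 144.0, 107.0, 71.0, 82.0, 124.0, 154.0, 160.0, 144.0, 107.0, 73.0, 93.0, 133.0, 157.0, 159.0, 140.0, 96.0, 68.0, 99.0, 140.0, 158.0, 160.0, 159.0, 159.0, 157.0, 148.0, 132.0, 112.0, 102.0, 100.0, 102.0, 107.0, 112.0, 119.0, 125.0, 127.0, 129.0, 129.0, 129.0, 130.0, 130.0, 130.0, 130.0, 131.0, 131.0, 132.0, 129.0, 113.0, 76.0, 52.0, 52.0, 54.0, 55.0, 57.0, 60.0, 60.0, 63.0]
shift cm [3.95 4.16 2.67] turn -0.0 | at [0.5627 0.1333 0.2117] [-1.7999e+02  1.0000e-02 -1.0461e+02] F [ 0.36  0.29 -1.18] w 0.0177 t 4.92
```

Request:
drive_tool(plan="2 2 0 0; 3.9 4.1 0 0; 3.95 4.15 1 0; 3.95 4.15 2.5 0; 3.95 4.15 3.6 0; 3.95 4.15 3.6 0; 3.95 4.15 3.6 0; 3.95 4.15 3.6 0")

```text
time_s: 5.92
tcp_pos: [0.5129, 0.1065, 0.1759]
eef_rot: [-180.0, 0.0, -104.5]
contact_force: [-0.1, -0.3, -0.5]
gripper_width: 0.0171
```

Run:
```python
from h import *
import pickle
c=cap("side");t=cap("top"); pickle.dump((c,t),open("w3.pkl","wb"))
p=proj(c,[.5124,.1057,.15]); x,y=p.astype(int)
a=cv2.resize(c[0][y-30:y+30,x-40:x+40],(560,420),interpolation=cv2.INTER_CUBIC); save(a,"s3.png"); print(p,x,y)
for k in range(5): print(r.get_state()["contact_force"])
go([.5124,.1057,.175],-104.6)
```

```text
[268.81123967 227.70360631] 268 227
[ 0.64083898 -0.19814127 -1.17557906]
[ 0.64083898 -0.19814127 -1.17557906]
[ 0.64083898 -0.19814127 -1.17557906]
[ 0.64083898 -0.19814127 -1.17557906]
[ 0.64083898 -0.19814127 -1.17557906]
shift cm [0.08 0.02 0.09] turn 0.001 | at [0.5128 0.1064 0.1759] [-1.7997e+02  3.0000e-02 -1.0455e+02] F [ 0.64 -0.2  -1.18] w 0.0177 t 6.03
```

View pics/s3.png

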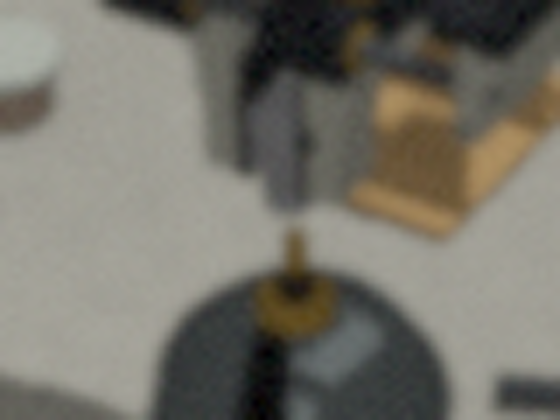

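Request:
drive_tool(plan="0.05 0 0.7 0; 0.05 0 1.3 0; 0.05 0 1.6 0; 0.05 0 1.6 0", squeeze=60)

```text
time_s: 6.52
tcp_pos: [0.5123, 0.1057, 0.1592]
eef_rot: [180.0, -0.0, -104.6]
contact_force: [-0.4, -0.1, -1.2]
gripper_width: 0.0176
```

Request:
drive_tool(plan="0 0 0.1 0; 0 0 0.2 0; 0 0 0.2 0")

```text
time_s: 6.9
tcp_pos: [0.5125, 0.1058, 0.1576]
eef_rot: [-180.0, 0.0, -104.6]
contact_force: [0.9, -0.2, -0.9]
gripper_width: 0.0176
```

Request:
drive_tool(plan="0 0 0.1 0; 0 0 0.2 0; 0 0 0.2 0")

```text
time_s: 7.28
tcp_pos: [0.5125, 0.1058, 0.1556]
eef_rot: [-180.0, 0.0, -104.5]
contact_force: [-0.5, -0.3, 0.5]
gripper_width: 0.0175
```

Request:
drive_tool(plan="0 0 0.1 0; 0 0 0.1 0; 0 0 0.1 0")

```text
time_s: 7.65
tcp_pos: [0.5126, 0.1058, 0.1548]
eef_rot: [-180.0, 0.0, -104.5]
contact_force: [-1.3, -0.0, 2.1]
gripper_width: 0.0179
```

Request:
drive_tool(plan="0 0 0.1 0; 0 0 0.1 0; 0 0 0.1 0")

```text
time_s: 8.02
tcp_pos: [0.5126, 0.1059, 0.1537]
eef_rot: [-180.0, 0.0, -104.5]
contact_force: [-0.6, -0.2, 4.7]
gripper_width: 0.0174
```

Request:
drive_tool(plan="0 0 0.1 0; 0 0 0.1 0; 0 0 0.1 0")

```text
time_s: 8.4
tcp_pos: [0.5126, 0.1059, 0.1528]
eef_rot: [-180.0, 0.0, -104.5]
contact_force: [-1.1, 0.4, 6.4]
gripper_width: 0.0175
```

Request:
drive_tool(plan="0 0 0.1 0; 0 0 0.1 0; 0 0 0.1 0")

```text
time_s: 8.78
tcp_pos: [0.5127, 0.1059, 0.152]
eef_rot: [-180.0, 0.0, -104.5]
contact_force: [-1.4, -0.5, 7.3]
gripper_width: 0.0177
```

Request:
drive_tool(plan="0 0 0.05 0; 0 0 0.05 0; 0 0 0.05 0")

```text
time_s: 9.15
tcp_pos: [0.5128, 0.1059, 0.1517]
eef_rot: [-180.0, 0.0, -104.5]
contact_force: [-2.7, -0.0, 9.7]
gripper_width: 0.0178
```

Request:
drive_tool(plan="0 0 0.05 0; 0 0 0.05 0; 0 0 0.05 0")

```text
time_s: 9.52
tcp_pos: [0.5128, 0.1059, 0.1513]
eef_rot: [-180.0, 0.0, -104.5]
contact_force: [-2.5, -0.2, 9.4]
gripper_width: 0.0179
```

Request:
drive_tool(plan="0 0 0.05 0; 0 0 0.05 0; 0 0 0.05 0")

```text
time_s: 9.9
tcp_pos: [0.5128, 0.1059, 0.1508]
eef_rot: [-179.9, 0.0, -104.5]
contact_force: [-1.9, 0.2, 10.3]
gripper_width: 0.0175
```

Request:
drive_tool(plan="0 0 0.05 0; 0 0 0.05 0; 0 0 0.05 0")

```text
time_s: 10.28
tcp_pos: [0.5128, 0.1059, 0.1503]
eef_rot: [-179.9, 0.0, -104.5]
contact_force: [-3.0, -0.3, 10.2]
gripper_width: 0.0172
```

Plateau reached (about 11 N net). Small steps on to the seal.

Request:
drive_tool(plan="0 0 0.03 0; 0 0 0.03 0; 0 0 0.03 0")

```text
time_s: 10.65
tcp_pos: [0.5128, 0.1059, 0.15]
eef_rot: [-180.0, 0.0, -104.5]
contact_force: [-2.0, -0.7, 10.1]
gripper_width: 0.0174
```

Request:
drive_tool(plan="0 0 0.03 0; 0 0 0.03 0; 0 0 0.03 0")

```text
time_s: 11.02
tcp_pos: [0.5128, 0.1059, 0.15]
eef_rot: [-179.9, 0.0, -104.5]
contact_force: [-3.4, 0.1, 11.6]
gripper_width: 0.0176
```

Request:
drive_tool(plan="0 0 0.03 0; 0 0 0.03 0; 0 0 0.03 0")

```text
time_s: 11.4
tcp_pos: [0.5129, 0.1059, 0.1499]
eef_rot: [-179.9, 0.0, -104.5]
contact_force: [-4.0, -0.2, 14.3]
gripper_width: 0.0177
```

Request:
drive_tool(plan="0 0 0.04 0; 0 0 0.04 0; 0 0 0.04 0")

```text
time_s: 11.78
tcp_pos: [0.5129, 0.1059, 0.1499]
eef_rot: [-179.9, 0.0, -104.5]
contact_force: [-5.3, 0.5, 17.4]
gripper_width: 0.0175
```

Request:
drive_tool(plan="0 0 0.03 0; 0 0 0.03 0; 0 0 0.03 0; 0 0 0.03 0; 0 0 0.03 0; 0 0 0.03 0; 0 0 0.03 0; 0 0 0.03 0")

```text
time_s: 12.78
tcp_pos: [0.5129, 0.1059, 0.1499]
eef_rot: [-179.9, 0.0, -104.5]
contact_force: [-7.6, -0.4, 20.1]
gripper_width: 0.0177
```

Request:
drive_tool(plan="0 0 0 0; 0 0 0 0; 0 0 0 0; 0 0 0 0")

```text
time_s: 13.28
tcp_pos: [0.5129, 0.1059, 0.1498]
eef_rot: [-179.9, 0.0, -104.5]
contact_force: [-6.8, -0.5, 19.9]
gripper_width: 0.0175
```

Run:
```python
from h import *
import pickle
W=cap("wrist");T=cap("top"); pickle.dump((W,T),open("w4.pkl","wb"))
s=r.get_state();R=Ro.from_euler("xyz",s["eef_rot"],degrees=True).as_matrix()
print(proj(T,s["tcp_pos"]+R@[.117,0,-.018]))
x,y=proj(T,s["tcp_pos"]+R@[.117,0,-.018]).astype(int)
a=cv2.resize(T[0][y-25:y+25,x-40:x+40],(400,250),interpolation=cv2.INTER_CUBIC)
b=cv2.resize(W[0],(400,300)); save(np.vstack([a,b]),"w4.png")
go([0,0,0])
```

```text
[268.39594197 215.57528953]
shift cm [23.11 47.03 14.9 ] turn 0 | at [0.5129 0.1059 0.1499] [-1.7991e+02  4.0000e-02 -1.0451e+02] F [-6.63 -0.07 19.11] w 0.0172 t 13.38
```

View pics/w4.png

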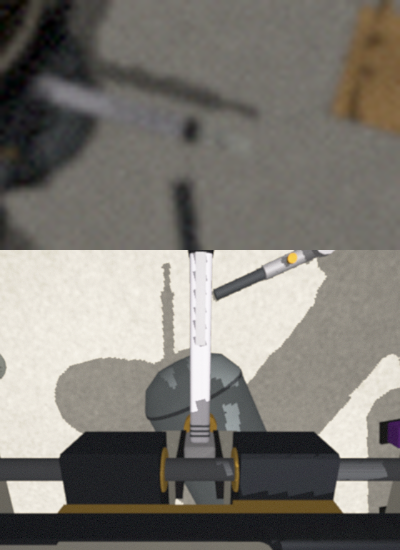

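Request:
drive_tool(plan="0 0 -0.3 0; 0 0 -0.8 0; 0 0 -2 0; 0 0 -4 0; 0 0 -6.3 0; 0 0 -6.3 0; 0 0 -6.3 0")

```text
time_s: 14.25
tcp_pos: [0.512, 0.1057, 0.2103]
eef_rot: [179.9, -0.0, -104.6]
contact_force: [-0.6, 0.1, -1.5]
gripper_width: 0.0177
```

```bash
python3 -c "
from h import *
go([.5493,-.0792,.21],-104.52)"
```

```text
shift cm [16.95 -8.26  0.03] turn -0.001 | at [0.512  0.1057 0.2103] [ 1.7995e+02 -2.0000e-02 -1.0457e+02] F [-0.57  0.09 -1.54] w 0.0177 t 14.25
```

Request:
drive_tool(plan="4 -2 0 0; 8 -4 0 0; 12 -6 0 0; 15 -7.3 0 0; 16.95 -8.25 0 0; 16.95 -8.25 3 0; 16.95 -8.25 7 0; 16.95 -8.25 10 0")

```text
time_s: 15.25
tcp_pos: [0.5483, -0.0793, 0.1083]
eef_rot: [179.8, -0.1, -104.6]
contact_force: [0.3, 0.2, -0.9]
gripper_width: 0.0172
```

Request:
drive_tool(plan="0 0 0 0; 0 0 0 0; 0 0 0 0")

```text
time_s: 15.62
tcp_pos: [0.5506, -0.0789, 0.1123]
eef_rot: [-179.9, 0.0, -104.5]
contact_force: [0.4, -0.0, -0.5]
gripper_width: 0.0178
```

Run:
```python
from h import *
W=cap("wrist")
save(W[0],"w5.png",1.4)
go([.5493,-.0792,.0327],-104.52)
```

```text
shift cm [0.07 0.12 7.96] turn -0.0 | at [ 0.5505 -0.0788  0.1123] [-1.7988e+02  5.0000e-02 -1.0454e+02] F [ 0.21 -0.61 -1.02] w 0.0178 t 15.68
```

View pics/w5.png

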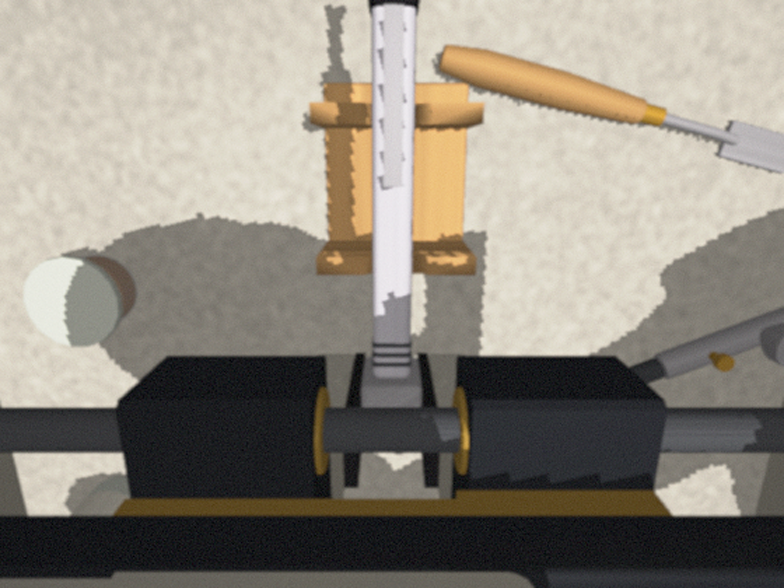

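Request:
drive_tool(plan="0.05 0.1 3 0; 0.05 0.1 5 0; 0.05 0.1 5.5 0; 0.05 0.1 5.5 0; 0.05 0.1 6.3 0; 0.05 0.1 7 0; 0.05 0.1 7 0; 0.05 0.1 7 0")

```text
time_s: 16.68
tcp_pos: [0.5487, -0.0792, 0.041]
eef_rot: [-180.0, -0.0, -104.5]
contact_force: [0.1, -0.4, -1.0]
gripper_width: 0.0176
```

Request:
drive_tool(plan="0 0 0.4 0; 0 0 0.7 0; 0 0 0.7 0; 0 0 0.7 0")

```text
time_s: 17.18
tcp_pos: [0.5486, -0.0792, 0.034]
eef_rot: [180.0, -0.0, -104.6]
contact_force: [-0.1, 0.2, -0.9]
gripper_width: 0.0179
```

Request:
drive_tool(plan="0 0 0.1 0; 0 0 0.1 0; 0 0 0.1 0; 0 0 0.1 0")

```text
time_s: 17.68
tcp_pos: [0.5487, -0.0792, 0.033]
eef_rot: [-180.0, -0.0, -104.5]
contact_force: [0.3, 0.6, -0.3]
gripper_width: 0.0179
```

Request:
drive_tool(plan="0 0 0.07 0; 0 0 0.07 0; 0 0 0.07 0")

```text
time_s: 18.05
tcp_pos: [0.5488, -0.0792, 0.0327]
eef_rot: [-180.0, 0.0, -104.5]
contact_force: [-1.9, 0.9, 5.3]
gripper_width: 0.0176
```

Request:
drive_tool(plan="0 0 0 0; 0 0 0 0; 0 0 0 0; 0 0 0 0", fingers=0.1)

```text
time_s: 18.55
tcp_pos: [0.5486, -0.0792, 0.0322]
eef_rot: [180.0, -0.0, -104.6]
contact_force: [0.8, -0.1, 0.9]
gripper_width: 0.0392
```

Request:
drive_tool(plan="0 0 -2 0; 0 0 -5 0; 0 0 -9 0; 0 0 -13.8 0; 0 0 -13.8 0; 0 0 -13.8 0; 0 0 -13.8 0")

```text
time_s: 19.42
tcp_pos: [0.5478, -0.0793, 0.169]
eef_rot: [179.9, -0.0, -104.6]
contact_force: [-0.1, 0.2, 0.2]
gripper_width: 0.0394
```

Run:
```python
from h import *
W=cap("wrist"); save(W[0],"w6.png",1.4)
import pickle; pickle.dump(W,open("w6.pkl","wb"))
go([.5493,-.0792,.17],-104.52)
```

```text
shift cm [-0.05 -0.13 -0.1 ] turn -0.001 | at [ 0.5479 -0.0793  0.169 ] [ 1.7988e+02 -5.0000e-02 -1.0456e+02] F [0.66 0.63 0.76] w 0.0394 t 19.48
```

View pics/w6.png

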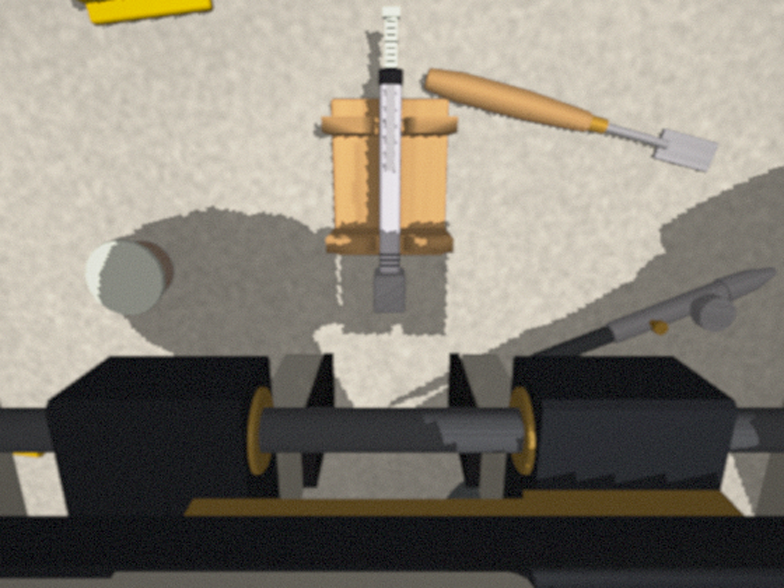

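```bash
python3 -c "
from h import *
print(r.close_job())"
```

```text
the job is handed in; nothing more can be done
None
```

I pressed the gauge onto the grey tank's valve, laid it back in the larger bamboo rest with its rod standing out, and handed the job in at about 19.5 s. Handing in reported no verdict.

- **Push:** the force rose about 2 to 2.5 N per mm to a plateau near 11 N. The seal then met the rim and I held about 20 N, allowing for the gauge's weight, for roughly 1.6 s. The highest reading was 20.1 N along the push. A sideways load of about 7 N built up against the stem, making roughly 22 N in all, under the 30 N limit.
- **Gauge in its rest:** in the last wrist picture the gauge lies in both notches. Its head sits in the same place relative to the rails as at the start, to within about a pixel.
- **Rod:** the scale rod stands out by roughly 25 to 30 mm, estimated by eye from the pictures. I did not measure it more finely.
- **Surroundings:** the gripper was open and clear, about 14 cm above the rest. In the last picture the pot, palette knife and airbrush look unmoved. The glue bottle was out of view, and I did not check it again after the push.

No check failed.

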